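Set the length stop to the gauge bar and lock its cam lever

ROBOT

A 6-joint arm with a two-finger parallel gripper is mounted at the origin on a cart in front of the work surface, level with it; the furniture and walls round the work are solid. World frame = base frame: x ahead of the robot, y to its left, z up, the work surface at z = 0. Lengths are in m, angles in rad, forces in N, time in s.
With the tool pointing down it reaches from about 0.35 to 0.775 m from the base axis. Payload 5.5 kg.
Tool frame: the origin (TCP) lies at the very end of the fingers, on their centre line; the grasp point (between the pads) lies 19 mm behind it; z points along the fingers, y is the line along which they close (so a half turn about z gives the same grasp; the last joint's range is limited). The gripper opens to 85 mm and grips with 20 to 120 N. Pads are 22 mm wide; open, the fingers measure 114 mm over their backs; the gripper's body (76 mm by 85 mm) begins 54 mm behind the grasp point. The pads swing forward as they close: fully open they stand 13 mm farther back than shut.
Start: joints at [-1.255, 0.313, 0.046, 1.304, 0, 1.431], TCP at [0.253, -0.516, 0.231] pointing down, gripper open.
Joint ranges: [-2.76, 2.76], [-0.86, 1.69], [-1.03, 1.26], [-2.2, 2.34], [-1.47, 1.5], [-3.14, 3.14]. Speed limits (rad/s): [2.57, 2.57, 3.14, 3.14, 3.14, 3.14].

INTERFACE

Orientations are given as a unit quaternion [w, x, y, z].
In Python, from workcell import env, viewer, nets gives the robot as it stands. The module is installed in compiled form; this text tells all that it offers.
- The arm moves only by the shell command python3 -m creep 'ROWS' [OPENING] [FORCE]. ROWS is one flat JSON list of numbers that holds 1 to 8 rows one after another, with no inner brackets; each row has 6 numbers: dx, dy, dz in mm, then a rotation vector rx, ry, rz in rad; each row is the pose to reach, as a shift and turn from the pose commanded when the command began, along the tool's axes at that moment; what a row does not reach only later rows make up. A row lasts 1/8 s, in which the tool goes at most 0.0625 m and 0.188 rad, less where a joint would pass 70% of its speed; a pose out of reach is approached as far as the arm can. OPENING is the finger opening in m, set as the command begins (- or left out keeps the last). The fingers move at their own pace and stop on an object; FORCE is the grip in N (left out, the last holds). Time passes only in rows, so rows that do not move let the fingers close. It prints the time, the measured TCP pose, the force, the opening and the grip force at its end. Input that does not fit is refused with a message, and nothing moves.
- env.get_state(): the state, without advancing time (a new reading comes with each control period).
- viewer.read_camera(name): name is "side" or "top" or "wrist"; returns a dict with "image" (420x560x3 uint8, red, green, blue), "K" (3x3 intrinsics, pixels), "D" ([k1, k2, p1, p2, k3] as OpenCV has them; the pictures are not rectified), "R" (3x3) and "t" (3): a world point X has camera coordinates R X + t. Camera axes: x right, y down, z forward; pixel columns grow to the right and rows downward; lengths in m; the calibration is good to about 2 mm. A picture is of the moment at which its call begins. There is no depth.
- env.hand_in(): hands the job in; it is judged then, once.
Trained networks look in a picture, given as the dict that the camera call returned (one of the last four; its "shot" number tells which), for a name from the list of things; names that differ only in an ending like _2 or _b are one class to them, and where a whole thing is asked for, a point or a joint stands for the part that bears it (a point fixed in the world has none). Each returns a list of dicts, best first, with "confidence" (0 to 1); they miss things now and then, are a little off and sometimes report something else, mostly with a low value. They report only what shows in the picture. A call takes as long as a camera call.
- nets.outline_of(label, picture): "region" (420x560 bool, what is visible of it) and "box" ([left, top, right, bottom] in pixels, round what is visible of it).
The state is a dict: "clock": time; "joint_pos": joint angles; "qvel": joint speeds; "tau": joint torques, N m; "tcp_pos": TCP position; "orientation": TCP orientation; "wrist_force": force on the tool from outside, world axes, zero at the start; "ft_torque": the same for the moment, N m; "finger_gap": finger opening in m; "grip_force": force on a finger pad.
Only numpy, scipy, OpenCV 4.12 (cv2) and the standard library are available. Lean on these libraries where they do the work, as an engineer would, in place of code of your own. Each camera call takes 0.05 s, during which the arm holds its last target. There are 200 camera calls.

TASK

Set the jig's stop to the length of the gauge bar: push the stop rod in by its knob until the bar is held snugly, without play, between the rod and the fence, pressing only lightly. Then lock the rod there by flipping the cam lever over centre until it lies down fully home, without forcing it, and lift the gauge bar out and set it down flat on the bench without dropping it. Leave the small things beside the jig where they are.

Things in the scene. Friction and masses are not known exactly. Their poses are not given: they have to be found in the camera images.
- jig: Length-stop jig screwed to the bench, left of the tall exposure stage (which fills x > 0.45, y < 0.09 m): aluminium base, jig x -101 to +121 mm, 90 mm wide, 12 mm thick, with a fence and a grey guide block through which a steel rod slides. Origin on the bench; jig +x runs along the rod axis from knob to fence, +y to the left of that, z up. The rod axis is at y = 0, 22 mm above the bench.
- fence_face (a point): The point of the steel fence's inner face on the rod axis: jig x = +100 mm, y = 0, 22 mm above the bench. The fence is 14 mm thick, 50 mm wide, its top 42 mm above the bench. Axes as the jig's.
- channel (a point): Middle of the channel in which the gauge bar lies: jig x = 55 mm, y = 0, on the base's top, 12 mm above the bench. Two low strips 5 mm wide bound it: inner sides at jig y = -16.5 and +16.5 mm, tops 16 mm above the bench, from jig x = 5 to 99 mm. Axes as the jig's.
- stop_rod (a joint): Travel of the sliding stop rod in m: 0 = drawn fully back (front face at jig x = -35 mm), growing towards the fence, range 0 to 0.052. With the lever open a drag of 2 to 3 N holds it where it is left (sliding the bar along takes about 2 N more); with the lever locked it holds more than 25 N. It reads 0.045 when the bar is nipped against the fence.
- stop_face (a point): Centre of the rod's flat front face (a disc 18 mm across, 22 mm above the bench), which has to touch the gauge bar's end. The steel rod is 12 mm thick. Axes as the jig's.
- push_knob (a point): Centre of the rear end face of the rod's black knob (25 mm across, 22 mm long, bottom 9.5 mm above the bench), 140 mm behind stop_face on the same axis, 22 mm above the bench, beyond the near end of the base. Pushing here towards jig +x slides the rod in.
- lever (a joint): Angle of the dark cam lever in rad, 0 to 1.72. 0 = open: upright, leaning 0.15 rad towards jig -y. It swings over the top towards jig +y; at 1.72 it lies level pointing to jig +y, locked, on its stop. From 0.15 on a spring load builds up (at most about 9 N at the paddle, near 0.75); dead centre is near 1.35: let go before it and it springs back, past it it snaps home and stays.
- lever_hinge (a point): Centre of the lever's hinge pin, in a fork on top of the guide block: jig x = -66.5 mm, y = 0, 58 mm above the bench; the pin lies along jig x. The guide block reaches from jig x = -90 to -43 mm, is 42 mm wide, its top 44 mm above the bench; the fork's top is at 66 mm.
- lever_pad (a point): Where the lever is pushed: centre of the flat back face of its paddle, 72 mm from the hinge pin. The paddle is 20 mm wide (along jig x), 10 mm thick and reaches from 55 to 89 mm from the pin; this face looks to jig -y when the lever is open and straight up when it is locked.
- gauge_bar: Loose ground steel gauge bar, 30 x 90 x 18 mm, about 0.3 kg; its own y axis is the 90 mm length, origin at the centre of its underside. At the start it lies in the jig's channel on the base (underside 12 mm above the bench), length along jig x, a few mm short of the fence.
- weight_ring: Bystander: loose steel ring 42 mm across, 14 mm high, on the bench on the jig's -y side near the knob, farther out than the loupe. Origin under its centre.
- loupe: Bystander: loose black loupe 36 mm across, 30 mm high, on the bench on the jig's -y side near the knob. Origin under its centre.
- lens_cap: Bystander: loose black lens cap 33 mm across, 11 mm high, on the bench on the jig's +y side near the fence. Origin under its centre.

How it is judged:
By the outcome, as a careful person would: the job done as asked, in the order asked, and still so for the second after the job is handed in, with the robot touching nothing.
It also fails if it takes over 67 s, if anything falls off the work surface, if the arm or the gripper's body presses on something with over 40 N, if the wrist force passes 120 N, or if a joint passes its speed limit or range.

## Working session

There is one attempt and no reset: what is moved stays moved. The work goes in short steps, Python scripts to look and compute and a shell command to move; the robot and the scene stay as the last step left them, time stands still between calls to the robot, and variables do not carry over. Pictures are saved under pics/ and viewed, at most 10 in all, crops included, and the job is handed in when it is done.

```bash
mkdir -p pics; cat > h.py <<'E'
import numpy as np, cv2
from workcell import env, viewer, nets
def save(n,p): cv2.imwrite(f'pics/{n}.png',p['image'][:,:,::-1])
def ray(p,uv):
    q=cv2.undistortPoints(np.array([[uv]],float),p['K'],np.array(p['D'],float))[0,0]
    R=np.array(p['R']);t=np.array(p['t']);return -R.T@t, R.T@np.array([q[0],q[1],1.])
def onz(p,uv,z):
    c,d=ray(p,uv);return c+d*(z-c[2])/d[2]
def proj(p,X):
    return cv2.projectPoints(np.atleast_2d(np.array(X,float)),cv2.Rodrigues(np.array(p['R'],float))[0],np.array(p['t'],float),np.array(p['K'],float),np.array(p['D'],float))[0][:,0]
E
python3 - <<'E'
from h import *
np.set_printoptions(precision=3,suppress=True)
s=env.get_state();print(s)
for n in ['top','side']:
    p=viewer.read_camera(n);save(n+'0',p);print(n,-np.array(p['R']).T@p['t'],p['K'][0][0])
    for l in ['jig','stop_rod','lever','gauge_bar','weight_ring','loupe','lens_cap']:
        for r in nets.outline_of(l,p)[:2]:
            m=r['region'].astype(np.uint8);c=cv2.minAreaRect(cv2.findNonZero(m));print(l,round(r['confidence'],2),r['box'],c,m.sum())
E
```

```text
{'clock': 0.0, 'joint_pos': array([-1.255,  0.314,  0.045,  1.304,  0.   ,  1.431]), 'qvel': array([-0.   ,  0.001,  0.001, -0.001,  0.001, -0.001]), 'tau': array([ -0.001, -48.063,  29.853,   0.019,  -0.   ,  -0.   ]), 'tcp_pos': array([ 0.253, -0.516,  0.23 ]), 'orientation': array([-0.001,  0.974,  0.226, -0.   ]), 'wrist_force': array([ 0.336, -0.   , -0.197]), 'ft_torque': array([-0.026,  0.003, -0.032]), 'grip_force': 0.0, 'finger_gap': 0.0853633857178068}
top [0.472 0.17  1.037] 519.5765814857954
jig 0.85 [239.1, 123.6, 291.4, 274.0] ((263.740234375, 196.628173828125), (45.6132698059082, 146.03573608398438), 8.426969528198242) 4398
stop_rod 0.86 [251.3, 196.9, 264.9, 266.5] ((257.3237609863281, 232.43850708007812), (11.588576316833496, 71.9759292602539), 5.19442892074585) 342
lever 0.66 [254.2, 206.5, 265.3, 217.5] ((258.8108215332031, 213.63514709472656), (12.329923629760742, 12.494322776794434), 9.462322235107422) 128
gauge_bar 0.66 [260.2, 134.4, 280.8, 184.3] ((268.50933837890625, 157.93231201171875), (16.430648803710938, 47.481502532958984), 7.853313446044922) 754
gauge_b
[... 988 characters left out ...]
4.882659912109375, 12.969193458557129), 63.43495178222656) 300
gauge_bar 0.38 [232.8, 188.5, 298.1, 280.1] ((268.0389099121094, 233.6830596923828), (99.92755126953125, 53.53030014038086), 73.03385162353516) 2891
weight_ring 0.83 [343.9, 248.7, 365.4, 262.8] ((354.0, 255.5), (17.0, 20.0), 90.0) 301
weight_ring 0.52 [316.1, 243.2, 335.1, 265.5] ((326.0, 253.0), (20.0, 18.0), 90.0) 322
loupe 0.58 [316.3, 244.3, 334.8, 262.7] ((326.0, 253.0), (20.0, 18.0), 90.0) 320
lens_cap 0.61 [216.7, 210.7, 233.7, 219.3] ((223.0, 213.5), (11.0, 14.0), 90.0) 150
lens_cap 0.27 [243.3, 198.6, 270.5, 225.2] ((258.6000061035156, 210.19996643066406), (32.199378967285156, 16.099689483642578), 63.43495178222656) 458
```

```bash
python3 - <<'E'
from h import *
a=cv2.imread('pics/top0.png')[100:300,190:390];b=cv2.imread('pics/side0.png')[160:310,190:390]
cv2.imwrite('pics/c0.png',cv2.resize(a,None,fx=3,fy=3,interpolation=cv2.INTER_CUBIC))
cv2.imwrite('pics/c1.png',cv2.resize(b,None,fx=4,fy=4,interpolation=cv2.INTER_CUBIC))
p=viewer.read_camera('top')
for uv,z in [((327.5,267),.014),((299,254.5),.03),((236.5,137),.011),((257.5,266),.022)]: print(onz(p,uv,z))
E
```

```text
[0.42957303 0.09584656 0.014     ]
[0.4535736  0.15216707 0.03      ]
[0.68607821 0.27971214 0.011     ]
[0.4301857  0.23234405 0.022     ]
```

View pics/c0.png

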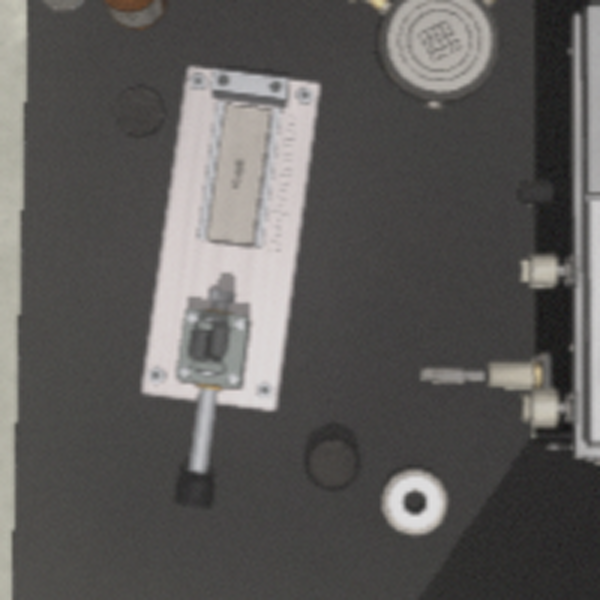

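View pics/c1.png

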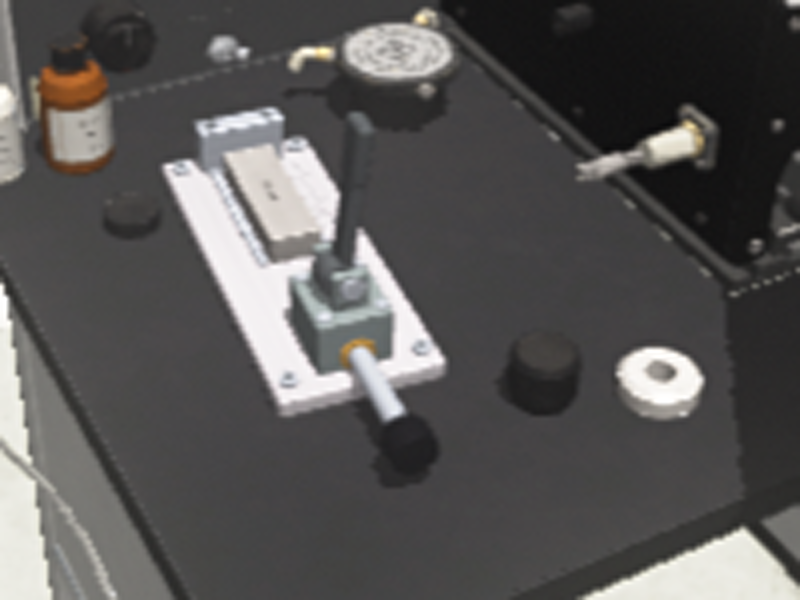

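```bash
cat >> h.py <<'E'
def J(q,X):
    X=np.atleast_2d(np.array(X,float));c,s=np.cos(q[2]),np.sin(q[2])
    return np.c_[q[0]+c*X[:,0]-s*X[:,1],q[1]+s*X[:,0]+c*X[:,1],X[:,2]]
def Jinv(q,W):
    W=np.atleast_2d(W);c,s=np.cos(q[2]),np.sin(q[2]);d=W[:,:2]-q[:2]
    return np.c_[c*d[:,0]+s*d[:,1],-s*d[:,0]+c*d[:,1],W[:,2]]
E
python3 - <<'E'
from h import *
from scipy.optimize import least_squares
np.set_printoptions(precision=4,suppress=True)
t=viewer.read_camera('top');s=viewer.read_camera('side')
ct=lambda a:(np.array(a,float)+.5)/3-.5+[190,100]
cs=lambda a:(np.array(a,float)+.5)/4-.5+[190,160]
C=np.array([[.121,.045,.012],[.121,-.045,.012],[-.101,-.045,.012],[-.101,.045,.012]])
T=ct([(190,67),(321,82),(275,411),(142,394)]);S=cs([(163,165),(445,365),(283,408)])
ft=lambda q:(proj(t,J(q,C))-T).ravel()
fs=lambda q:(proj(s,J(q,C[[0,2,3]]))-S).ravel()
for f in (ft,fs,lambda q:np.r_[ft(q),fs(q)]):
    r=least_squares(f,[.56,.23,0]);q=r.x;print(q,r.fun)
q=least_squares(ft,[.56,.23,0]).x
print('bar corners',Jinv(q,np.array([onz(t,u,.03) for u in ct([(222,103),(270,107),(254,245),(207,240)])])))
print('knob rear top',Jinv(q,onz(t,ct((195,505)),.022)),'front',Jinv(q,onz(t,ct((226,273)),.031)))
print('hinge',J(q,[-.0665,0,.058]),'fence',J(q,[.1,0,.022]))
for n,u,z in [('ring',(415,502),.014),('loupe',(333,458),.03),('cap',(139,111),.011)]: print(n,onz(t,ct(u),z),Jinv(q,onz(t,ct(u),z)))
E
```

```text
[ 0.5926  0.2182 -0.123 ] [-0.4457 -0.6697  0.2603  0.2325  0.5342  0.4663 -0.3552 -0.0542]
[ 0.5878  0.2202 -0.126 ] [-0.1331  0.1777  0.8557  0.0123 -0.7172 -0.2427]
[ 0.5915  0.2186 -0.1238] [-0.6079 -0.1496  0.0973  0.7914  0.2703  1.0348 -0.6167  0.4738 -0.224
 -0.7456  0.6585 -1.3704 -0.7109 -1.6515]
bar corners [[ 0.0946  0.0178  0.03  ]
 [ 0.0962 -0.0138  0.03  ]
 [ 0.0044 -0.016   0.03  ]
 [ 0.0036  0.0148  0.03  ]]
knob rear top [[-0.1675 -0.001   0.022 ]] front [[-0.0163 -0.0005  0.031 ]]
hinge [[0.5266 0.2264 0.058 ]] fence [[0.6919 0.2059 0.022 ]]
ring [0.4296 0.0949 0.014 ] [[-0.1467 -0.1424  0.014 ]]
loupe [0.4578 0.149  0.03  ] [[-0.1254 -0.0852  0.03  ]]
cap [0.6867 0.2807 0.011 ] [[0.0857 0.0736 0.011 ]]
```

The top crop shows the jig with its base corners at about (190,67), (321,82), (275,411) and (142,394), and the knob at (195,490). The side crop agrees: lever upright, loupe and ring right of the knob. The fitted jig pose is about (0.592, 0.2185, yaw -0.1235). I'll move to a waypoint with the gripper closed.

The rows are not in the units I measure in: shifts go in mm. I convert before sending: -0.403 m is -403, 0.35 m is 350.

```bash
python3 -m creep '[40,-46,0,0,0,-0.18,80,-92,0,0,0,-0.36,120,-138,0,0,0,-0.54,160,-184,0,0,0,-0.72,200,-230,0,0,0,-0.9,250,-288,0,0,0,-1.08,300,-346,0,0,0,-1.26,350,-403,0,0,0,-1.44]' 0 20
cat > go.py <<'E'
# print the tool-axis shift and turn to a jig-frame TCP target
import sys
from h import *
from scipy.spatial.transform import Rotation as Ro
np.set_printoptions(precision=4,suppress=True)
Q=np.array([.592,.2185,-.1235])
def to(X,tilt=0):
    s=env.get_state();w,x,y,z=s['orientation'];R=Ro.from_quat([x,y,z,w])
    D=np.array([[-1,0,0],[0,1,0],[0,0,-1.]]).T
    T=Ro.from_euler('z',Q[2])*Ro.from_euler('x',tilt)*Ro.from_matrix(D)
    return R.inv().apply(J(Q,X)[0]-s['tcp_pos']),(R.inv()*T).as_rotvec()
if __name__=='__main__':
    s=env.get_state();print('t',s['clock'],'jig tcp',Jinv(Q,s['tcp_pos'])[0],'F',s['wrist_force'],'q',s['joint_pos'])
    a=list(map(float,sys.argv[1:]))
    if a: print(*to(a[:3],*a[3:]))
E
python3 go.py -0.21 0 0.2
```

```text
clock: 1.95
tcp_pos: [0.3796, -0.0387, 0.2317]
orientation: [0.001, 0.581, 0.814, 0.0]
wrist_force: [1.0, -0.6, 0.1]
finger_gap: -0.0003
grip_force: 0.0
t 1.95 jig tcp [-0.1791 -0.2814  0.2317] F [ 1.0452 -0.5809  0.1219] q [-0.3127 -0.0647 -0.39    1.2437 -0.0001  0.9278]
[0.2665 0.0956 0.0315] [ 0.0006  0.0018 -1.117 ]
```

```bash
python3 -m creep '[0,0,0,0,0,0,0,0,0,0,0,0]'; python3 go.py -0.21 0 0.2
```

```text
clock: 2.2
tcp_pos: [0.3794, -0.0401, 0.2314]
orientation: [0.0, 0.583, 0.813, -0.0]
wrist_force: [1.1, -0.3, -0.4]
finger_gap: -0.0001
grip_force: 0.0
t 2.2 jig tcp [-0.1791 -0.2829  0.2314] F [ 1.0868 -0.2628 -0.406 ] q [-0.3163 -0.0636 -0.3897  1.2441 -0.0005  0.9283]
[0.2682 0.0952 0.0313] [-0.0002  0.0007 -1.1211]
```

Scaled: 0.2 m is 200, 0.268 m is 268.

```bash
python3 -m creep '[40,14,0,0,0,-0.16,80,28,0,0,0,-0.32,120,42,10,0,0,-0.48,160,57,20,0,0,-0.64,200,71,30,0,0,-0.8,235,84,31,0,0,-0.97,268,95,31,0,0,-1.121,268,95,31,0,0,-1.121]'; python3 go.py -0.21 0 0.013
python3 - <<'E'
from h import *
from go import Q
for n in ['top','wrist']:
    p=viewer.read_camera(n)
    if n=='wrist': save('w1',p);print(-np.array(p['R']).T@p['t'])
    for l in ['stop_rod','lever','jig']:
        for r in nets.outline_of(l,p)[:1]: print(n,l,r['confidence'],r['box'])
    print(proj(p,J(Q,[[-.16,0,.022],[-.028,0,.031],[-.0665,0,.058],[-.101,.045,.012],[-.101,-.045,.012]])))
E
```

```text
clock: 3.2
tcp_pos: [0.3849, 0.2437, 0.2]
orientation: [-0.0, 0.063, 0.998, -0.0]
wrist_force: [-0.6, -0.0, -0.1]
finger_gap: -0.0
grip_force: 0.0
t 3.2 jig tcp [-0.2087 -0.0006  0.2   ] F [-0.6274 -0.0493 -0.1261] q [ 0.3879  0.0961 -0.3048  1.1699 -0.0001  0.514 ]
[0.0013 0.0006 0.187 ] [-0.0001  0.     -0.0026]
top stop_rod 0.75 [248.6, 196.6, 266.5, 265.2]
top lever 0.58 [252.9, 209.9, 265.5, 217.1]
top jig 0.74 [238.2, 124.0, 292.1, 270.4]
[[254.5075 264.3898]
 [263.741  196.9007]
 [260.1778 215.7123]
 [236.4662 231.2496]
 [281.6872 237.4625]]
[0.3175 0.251  0.342 ]
wrist stop_rod 0.79 [268.4, 224.3, 292.2, 246.0]
wrist lever 0.75 [268.1, 341.7, 280.2, 358.4]
wrist jig 0.69 [266.9, 220.4, 319.0, 362.0]
[[278.2449 233.4816]
 [278.5532 351.7021]
 [278.6698 337.2453]
 [320.7436 282.3936]
 [235.8943 282.6991]]
```

View pics/w1.png

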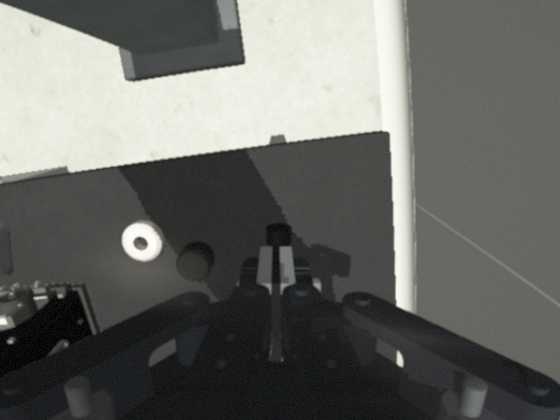

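The wrist picture shows the knob at about (279,235), in line with the fingers, where the fit predicts column 278. The loupe (195,262) and ring (142,241) are well clear. Next I descend.

Scaled: 0.187 m is 187, 0.185 m is 185.

```bash
python3 -m creep '[0,0,40,0,0,0,0,0.5,80,0,0,0,0,0.5,120,0,0,0,0,0.5,150,0,0,0,0,0.5,175,0,0,0,0,0.5,185,0,0,0,0,0.5,187,0,0,0,0,0.5,187,0,0,0]'; python3 go.py
python3 -m creep '[-5,0,0,0,0,0,-12,0,0,0,0,0,-18,0,0,0,0,0,-22,0,0,0,0,0,-25,0,0,0,0,0,-25,0,0,0,0,0]'; python3 go.py
```

```text
clock: 4.6
tcp_pos: [0.3845, 0.2445, 0.014]
orientation: [0.001, 0.062, 0.998, 0.0]
wrist_force: [0.7, 0.2, 0.0]
finger_gap: 0.0002
grip_force: 0.0
t 4.6 jig tcp [-0.2091  0.0003  0.014 ] F [0.7274 0.2167 0.0241] q [ 0.39    0.2765 -0.5939  0.699  -0.0001  0.515 ]
clock: 5.35
tcp_pos: [0.4087, 0.2411, 0.0132]
orientation: [-0.0, 0.062, 0.998, -0.0]
wrist_force: [0.6, -0.1, -0.3]
finger_gap: -0.0
grip_force: 0.0
t 5.35 jig tcp [-0.1847 -0.0001  0.0132] F [ 0.5932 -0.1203 -0.3235] q [ 0.3636  0.3092 -0.5481  0.7136 -0.0001  0.4886]
```

```bash
for i in 1; do :; done; python3 -m creep '[-4,0,0,0,0,0,-8,0,0,0,0,0,-12,0,0,0,0,0,-15,0,0,0,0,0,-18,0,0,0,0,0,-20,0,0,0,0,0,-20,0,0,0,0,0]'; python3 go.py
python3 -m creep '[-2,0,0,0,0,0,-4,0,0,0,0,0,-6,0,0,0,0,0,-8,0,0,0,0,0,-10,0,0,0,0,0]'; python3 go.py
python3 -m creep '[-1,0,0,0,0,0,-2,0,0,0,0,0,-3,0,0,0,0,0,-4,0,0,0,0,0,-5,0,0,0,0,0]'; python3 go.py
python3 - <<'E'
from h import *
p=viewer.read_camera('side');cv2.imwrite('pics/c2.png',cv2.resize(p['image'][160:310,190:390,::-1],None,fx=4,fy=4,interpolation=cv2.INTER_CUBIC))
E
```

```text
clock: 6.22
tcp_pos: [0.4288, 0.2387, 0.0132]
orientation: [0.0, 0.062, 0.998, -0.0]
wrist_force: [-0.6, 0.1, -0.4]
finger_gap: 0.0002
grip_force: 0.4
t 6.225 jig tcp [-0.1645 -0.0001  0.0132] F [-0.6466  0.0565 -0.4277] q [ 0.3443  0.3347 -0.5091  0.7266 -0.0003  0.4693]
clock: 6.85
tcp_pos: [0.4384, 0.2375, 0.0132]
orientation: [-0.0, 0.062, 0.998, -0.0]
wrist_force: [-2.2, 1.3, 0.1]
finger_gap: -0.0003
grip_force: 1.1
t 6.85 jig tcp [-0.1547 -0.0001  0.0132] F [-2.209   1.3171  0.114 ] q [ 0.3353  0.3475 -0.4892  0.7342  0.      0.46  ]
clock: 7.48
tcp_pos: [0.4433, 0.2368, 0.0132]
orientation: [-0.0, 0.062, 0.998, -0.0]
wrist_force: [-2.0, 0.8, -0.1]
finger_gap: 0.0002
grip_force: 1.1
t 7.475 jig tcp [-0.1498 -0.0001  0.0132] F [-2.0282  0.837  -0.1221] q [ 0.3308  0.3539 -0.4793  0.7378  0.      0.4556]
```

View pics/c2.png

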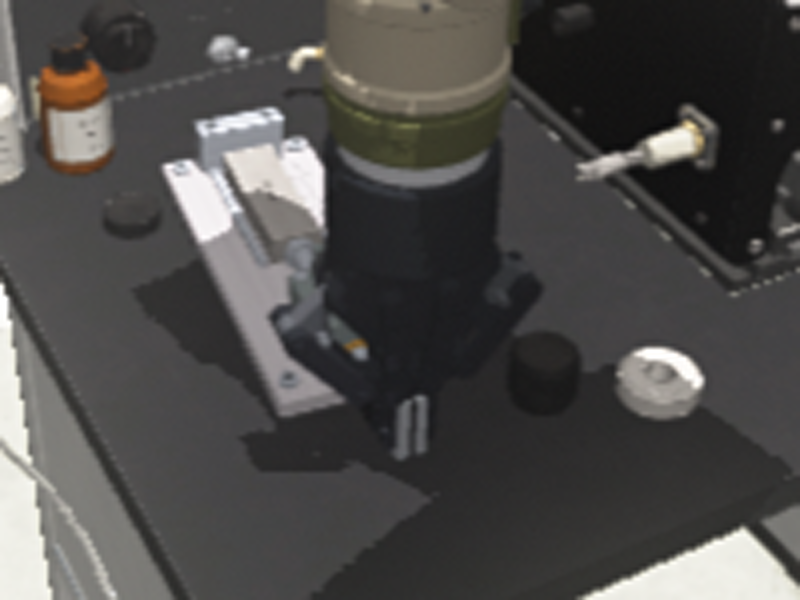

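The side view shows the fingers behind the knob and the rod disc at about (298,250), nearly at the bar's end. I continue gently.

```bash
for k in 1; do python3 -m creep '[-1,0,0,0,0,0,-2,0,0,0,0,0,-3,0,0,0,0,0]'; python3 go.py|cut -c1-90; done
python3 -m creep '[-0.5,0,0,0,0,0,-1,0,0,0,0,0]'|grep -E 'force|clock'
python3 -m creep '[-0.5,0,0,0,0,0,-1,0,0,0,0,0]'|grep -E 'force|clock'; python3 go.py
```

```text
clock: 7.9
tcp_pos: [0.4463, 0.2365, 0.0132]
orientation: [-0.0, 0.062, 0.998, -0.0]
wrist_force: [-2.4, 1.5, -0.3]
finger_gap: 0.0001
grip_force: 1.1
t 7.9 jig tcp [-0.1468 -0.0001  0.0132] F [-2.375   1.522  -0.2894] q [ 0.3282  0.3577 -0.
clock: 8.15
wrist_force: [-2.2, 2.6, -0.7]
grip_force: 1.1
clock: 8.4
wrist_force: [-2.9, 1.8, 0.8]
grip_force: 2.0
t 8.4 jig tcp [-0.1453 -0.0001  0.0132] F [-2.8781  1.7926  0.7664] q [ 0.3266  0.3601 -0.4694  0.742   0.0003  0.4513]
```

```bash
f(){ grep -E 'force|pos'|tr '\n' ' ';echo; }
python3 -m creep '[-0.5,0,0,0,0,0,-1,0,0,0,0,0]'|f
python3 -m creep '[-0.5,0,0,0,0,0,-1,0,0,0,0,0]'|f
python3 -m creep '[-0.5,0,0,0,0,0,-0.5,0,0,0,0,0]'|f
python3 -m creep '[-0.5,0,0,0,0,0,-0.5,0,0,0,0,0]'|f; python3 go.py
```

```text
tcp_pos: [0.4491, 0.2361, 0.0132] wrist_force: [-4.4, 2.7, 0.1] grip_force: 2.0 
tcp_pos: [0.4502, 0.236, 0.0132] wrist_force: [-4.1, 3.6, 0.2] grip_force: 1.9 
tcp_pos: [0.4508, 0.2359, 0.0132] wrist_force: [-3.2, 2.6, 0.1] grip_force: 1.8 
tcp_pos: [0.4513, 0.2358, 0.0132] wrist_force: [-3.6, 1.5, 0.8] grip_force: 1.8 
t 9.4 jig tcp [-0.1418 -0.0001  0.0132] F [-3.5535  1.4948  0.7895] q [ 0.3238  0.3642 -0.4629  0.7436 -0.0001  0.4487]
```

```bash
f(){ grep -E 'force|pos'|tr '\n' ' ';echo; }
python3 -m creep '[-0.5,0,0,0,0,0,-0.5,0,0,0,0,0]'|f
python3 -m creep '[-0.5,0,0,0,0,0,-0.5,0,0,0,0,0]'|f
python3 -m creep '[-0.5,0,0,0,0,0,-0.5,0,0,0,0,0]'|f
python3 go.py
```

```text
tcp_pos: [0.4518, 0.2358, 0.0132] wrist_force: [-2.9, 2.7, -0.1] grip_force: 1.8 
tcp_pos: [0.4523, 0.2357, 0.0132] wrist_force: [-3.8, 2.2, 0.3] grip_force: 1.8 
tcp_pos: [0.4528, 0.2356, 0.0132] wrist_force: [-2.7, 1.6, -0.5] grip_force: 1.8 
t 10.15 jig tcp [-0.1403 -0.0001  0.0132] F [-2.7491  1.5549 -0.5285] q [ 0.3225  0.3662 -0.4598  0.7448 -0.0001  0.4474]
```

```bash
f(){ grep -E 'force|pos'|tr '\n' ' ';echo; }
python3 -m creep '[-0.5,0,0,0,0,0,-0.5,0,0,0,0,0]'|f
python3 -m creep '[-0.5,0,0,0,0,0,-0.5,0,0,0,0,0]'|f
python3 go.py
python3 - <<'E'
from h import *
p=viewer.read_camera('top');cv2.imwrite('pics/c3.png',cv2.resize(p['image'][110:210,220:320,::-1],None,fx=6,fy=6,interpolation=cv2.INTER_CUBIC))
E
```

```text
tcp_pos: [0.4532, 0.2356, 0.0133] wrist_force: [-3.7, 2.0, 0.1] grip_force: 2.0 
tcp_pos: [0.4532, 0.2356, 0.0132] wrist_force: [-5.0, 3.2, 0.6] grip_force: 2.7 
t 10.65 jig tcp [-0.1399 -0.0002  0.0132] F [-4.9731  3.2119  0.573 ] q [ 0.3219  0.3673 -0.4581  0.7463  0.0004  0.4465]
```

View pics/c3.png

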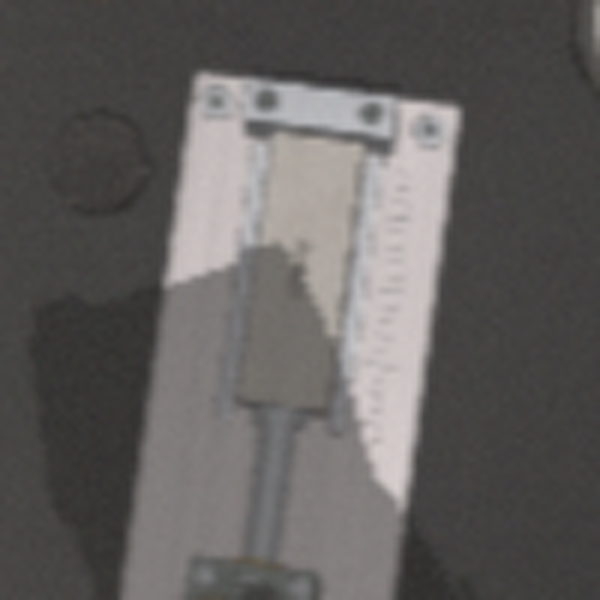

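The top crop shows the bar's far end at the fence (rows 130–140) and the rod disc on its near end (row 405). The TCP stopped while the command went on, so I'll make one small confirming step.

```bash
f(){ grep -E 'force|pos'|tr '\n' ' ';echo; }
python3 -m creep '[-0.3,0,0,0,0,0,-0.3,0,0,0,0,0]'|f
python3 go.py
```

```text
tcp_pos: [0.4532, 0.2356, 0.0132] wrist_force: [-6.8, 2.5, 2.3] grip_force: 3.1 
t 10.95 jig tcp [-0.1399 -0.0001  0.0132] F [-6.7668  2.5362  2.3132] q [ 0.3217  0.3676 -0.4576  0.7469  0.0006  0.4462]
```

Nipped at about 6–7 N, of which 4–5 N is drag. I back off, rise, and go to the lever's -y side.

Scaled: -0.19 m is -190, -0.14 m is -140.

```bash
python3 -m creep '[3,0,0,0,0,0,15,0,0,0,0,0,40,0,0,0,0,0,40,0,-40,0,0,0,40,0,-90,0,0,0,40,0,-140,0,0,0,40,0,-190,0,0,0,40,0,-190,0,0,0]'|grep clock; python3 go.py -0.0665 -0.065 0.2
```

```text
clock: 11.95
t 11.95 jig tcp [-0.1765  0.0011  0.2078] F [ 0.4129  0.4945 -0.4589] q [ 0.3584  0.1346 -0.2412  1.1855 -0.0009  0.4833]
[-0.1101 -0.066   0.0085] [ 0.0037  0.0089 -0.0014]
```

Scaled: -0.11 m is -110, -0.1 m is -100.

```bash
python3 -m creep '[-30,-30,0,0,0,0,-60,-60,0,0,0,0,-100,-66,0,0,0,0,-110,-66,0,0,0,0,-110,-66,30,0,0,0,-110,-66,60,0,0,0,-110,-66,80,0,0,0,-110,-66,80,0,0,0]'|grep clock; python3 go.py -0.0665 -0.033 0.128
python3 - <<'E'
from h import *
p=viewer.read_camera('side');cv2.imwrite('pics/c4.png',cv2.resize(p['image'][110:290,190:390,::-1],None,fx=3.3,fy=3.3,interpolation=cv2.INTER_CUBIC))
E
```

```text
clock: 12.95
t 12.95 jig tcp [-0.0716 -0.0665  0.1211] F [ 0.2173  0.6932 -0.8053] q [ 0.1556  0.3042 -0.2444  1.0271 -0.0003  0.2799]
[-0.0051  0.0335 -0.007 ] [-0.0016 -0.0046 -0.0007]
```

View pics/c4.png

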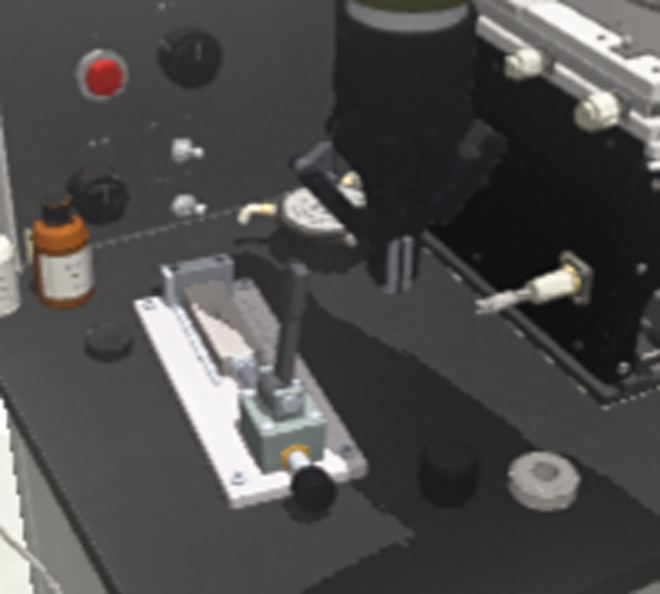

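The side view shows the closed fingers about 30 mm to the -y side of the upright lever, tips level with the paddle. Now I push along the arc.

```bash
python3 -m creep '[-5,15,-4,0,0,0,-5,27,-7,0,0,0,-5,35,-8,0,0,0,-5,41,-9,0,0,0,-5,47,-9,0,0,0,-5,54,-9,0,0,0,-5,61,-8,0,0,0,-5,68,-7,0,0,0]'|grep force; python3 go.py -0.0665 0.022 0.12
```

```text
wrist_force: [-0.4, -1.4, 1.3]
grip_force: 1.1
t 14.0 jig tcp [-0.064   0.002   0.1302] F [-0.4464 -1.3805  1.3078] q [ 0.2685  0.3631 -0.1354  1.0724 -0.0004  0.3936]
[0.0025 0.02   0.0102] [-0.0004 -0.     -0.0016]
```

Scaled: 0.037 m is 37, 0.029 m is 29.

```bash
python3 -m creep '[1,5,2,0,0,0,2,10.5,5,0,0,0,2.5,15,7.5,0,0,0,2.5,20,10,0,0,0,2.5,24.5,13,0,0,0,2.5,29,16,0,0,0,2.5,33,20,0,0,0,2.5,37,23.5,0,0,0]'|grep force; python3 go.py -0.0665 0.0508 0.0888
python3 - <<'E'
from h import *
p=viewer.read_camera('side');cv2.imwrite('pics/c5.png',cv2.resize(p['image'][110:290,190:390,::-1],None,fx=3.3,fy=3.3,interpolation=cv2.INTER_CUBIC))
E
```

```text
wrist_force: [-0.2, -0.8, 4.2]
grip_force: 1.7
t 15.0 jig tcp [-0.0665  0.0393  0.1065] F [-0.1917 -0.8316  4.2387] q [ 0.3287  0.4118 -0.1236  1.0351  0.0003  0.4533]
[0.0001 0.0115 0.0177] [ 0.0003  0.0001 -0.0012]
```

View pics/c5.png

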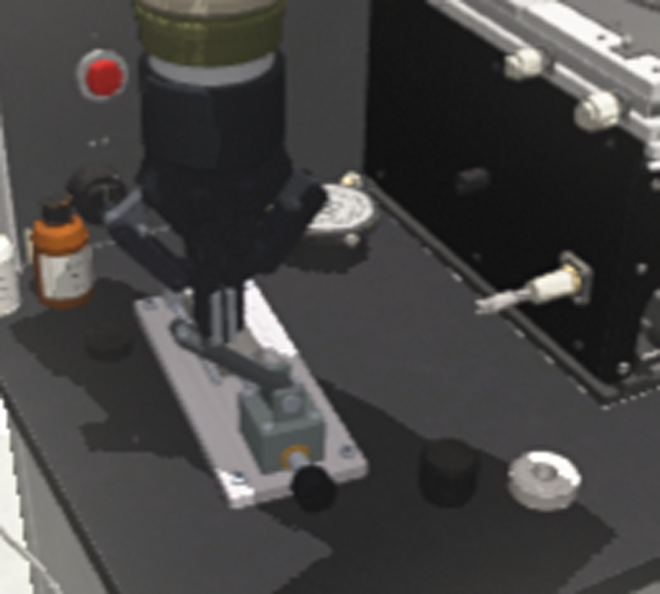

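The side view shows the lever well past upright towards +y (paddle at about (185,330)), with the fingertip on its face. I continue over centre.

```bash
python3 -m creep '[0,3,4.2,0,0,0,0,6,8.5,0,0,0,0,9,13,0,0,0,0,11.5,17.7,0,0,0,0,13,21,0,0,0,0,14.5,25,0,0,0,0,15.5,28,0,0,0,0,16.3,31.4,0,0,0]'|grep force; python3 go.py
python3 -m creep '[0,0.6,2,0,0,0,0,1,4,0,0,0,0,1.2,6,0,0,0,0,1.2,6,0,0,0]'|grep force; python3 go.py
```

```text
wrist_force: [-0.7, 0.2, 0.1]
grip_force: 0.0
t 16.05 jig tcp [-0.0665  0.0551  0.0751] F [-0.7279  0.1998  0.1236] q [ 0.3527  0.4531 -0.1421  0.9757 -0.0001  0.4776]
wrist_force: [-0.0, -0.0, 0.4]
grip_force: 0.0
t 16.55 jig tcp [-0.0665  0.0562  0.0692] F [-0.0395 -0.0155  0.3762] q [ 0.3544  0.4594 -0.1479  0.9637 -0.0001  0.4792]
```

```bash
f(){ grep -E 'force|pos'|tr '\n' ' ';echo; }
python3 -m creep '[0,0,2,0,0,0,0,0,4,0,0,0,0,0,5,0,0,0]'|f
python3 -m creep '[0,0,0.5,0,0,0,0,0,1,0,0,0]'|f
python3 -m creep '[0,0,0.5,0,0,0,0,0,0.5,0,0,0]'|f
```

```text
tcp_pos: [0.5329, 0.2825, 0.0642] wrist_force: [-0.2, 1.7, 0.1] grip_force: 0.0 
tcp_pos: [0.533, 0.2825, 0.0636] wrist_force: [-0.5, -0.2, 3.3] grip_force: 1.6 
tcp_pos: [0.533, 0.2825, 0.0635] wrist_force: [-1.7, -1.5, 5.2] grip_force: 2.6
```

The lever is home: firm at 63.6 mm where 63 is expected. I rise, open the fingers and go over the bar.

Scaled: -0.121 m is -121, -0.09 m is -90.

```bash
python3 -m creep '[0,0,-30,0,0,0,0,0,-60,0,0,0,-30,-14,-60,0,0,0,-60,-28,-60,0,0,0,-90,-42,-60,0,0,0,-121,-56,-60,0,0,0,-121,-56,-60,0,0,0,-121,-56,-60,0,0,0]' 0.06 40|grep -E 'force|gap'; python3 go.py 0.055 0 0.018
python3 - <<'E'
from h import *
from go import Q
for n in ('wrist','side'):
    p=viewer.read_camera(n);save(n+'6',p)
    for r in nets.outline_of('gauge_bar',p)[:1]: print(n,r['confidence'],r['box'])
    print(proj(p,J(Q,[[.01,.015,.03],[.01,-.015,.03],[.1,.015,.03],[.1,-.015,.03]])))
E
```

```text
wrist_force: [-0.3, -0.1, 0.8]
finger_gap: 0.0598
grip_force: 0.0
t 18.425 jig tcp [0.0538 0.0001 0.1223] F [-0.3333 -0.0982  0.7737] q [0.1992 0.5625 0.1611 1.1707 0.0002 0.3241]
[-0.0013 -0.0001  0.1043] [-0.0003 -0.0013 -0.0014]
wrist 0.69 [251.9, 147.4, 298.8, 272.3]
[[297.8927 147.0411]
 [253.318  147.0639]
 [295.8848 269.4567]
 [255.4669 269.4588]]
side 0.96 [244.2, 198.1, 267.2, 222.9]
[[256.3532 217.6622]
 [269.3291 214.8415]
 [244.4013 195.9836]
 [256.5666 193.5607]]
```

View pics/wrist6.png

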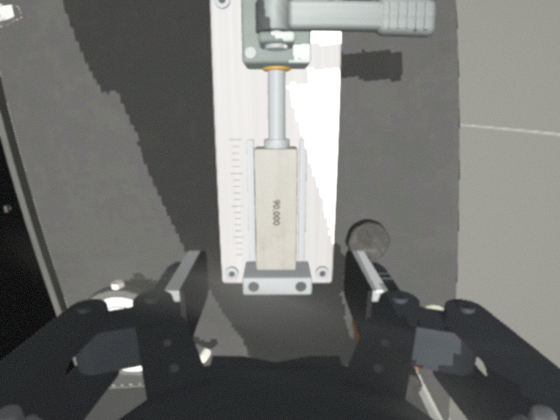

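The wrist view shows the bar at columns 254–297, rows 147–270, exactly where the fit puts it. The rod is on one end and the fence on the other, the lever lies down to +y, and the lens cap is at (369,238). I descend and grip.

```bash
python3 -m creep '[-1,0,30,0,0,0,-1,0,60,0,0,0,-1,0,85,0,0,0,-1,0,96,0,0,0,-1,0,102,0,0,0,-1,0,104,0,0,0,-1,0,104,0,0,0]'|grep -E 'force|gap'
python3 go.py
python3 -m creep '[0,0,0,0,0,0,0,0,0,0,0,0,0,0,0,0,0,0,0,0,0,0,0,0,0,0,0,0,0,0,0,0,0,0,0,0]' 0.02 40|grep -E 'force|gap'; python3 go.py
```

```text
wrist_force: [-0.3, 0.4, -0.4]
finger_gap: 0.0604
grip_force: 0.0
t 19.5 jig tcp [0.056  0.0003 0.0197] F [-0.2915  0.4125 -0.3629] q [ 0.1986  0.6379  0.0271  0.9586 -0.0001  0.3233]
wrist_force: [-1.5, -0.7, 5.9]
finger_gap: 0.0287
grip_force: 41.2
t 20.25 jig tcp [0.0559 0.0002 0.0197] F [-1.4916 -0.6945  5.9304] q [ 0.1985  0.6378  0.0269  0.9587 -0.0002  0.3234]
```

Scaled: -0.08 m is -80, -0.06 m is -60.

```bash
python3 -m creep '[0,0,-2,0,0,0,0,0,-5,0,0,0,0,0,-10,0,0,0,0,0,-20,0,0,0,0,0,-40,0,0,0,0,0,-60,0,0,0,0,0,-80,0,0,0,0,0,-80,0,0,0]'|grep -E 'force|gap'
python3 go.py 0.005 0.095 0.06
python3 - <<'E'
from h import *
p=viewer.read_camera('wrist');save('w7',p)
E
```

```text
wrist_force: [0.4, 0.3, -2.7]
finger_gap: 0.0289
grip_force: 40.3
t 21.25 jig tcp [0.0558 0.0006 0.1013] F [ 0.4067  0.2805 -2.6842] q [0.1989 0.5752 0.1297 1.1229 0.0004 0.3233]
[0.0509 0.0943 0.0413] [ 0.0011  0.0021 -0.0009]
```

View pics/w7.png

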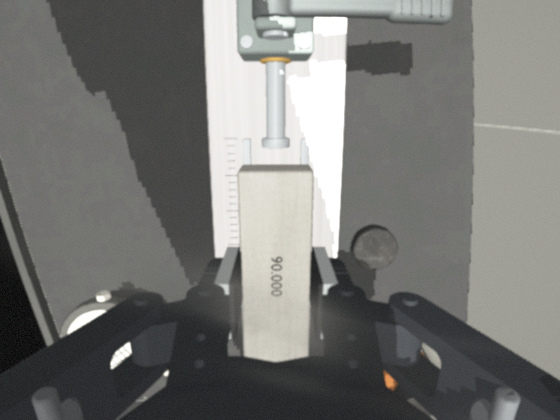

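The wrist view shows the bar held lengthwise and centred between the pads, with the rod still at (276,142). I carry it to the free spot on the +y side, short of the lens cap.

```bash
python3 -m creep '[12,24,0,0,0,0,25,48,0,0,0,0,38,72,0,0,0,0,51,94,0,0,0,0,51,94,30,0,0,0,51,94,60,0,0,0,51,94,75,0,0,0,51,94,80,0,0,0]'|grep -E 'force|gap'
python3 -m creep '[0,0,2,0,0,0,0,0,4,0,0,0,0,0,6,0,0,0,0,0,6,0,0,0]'|grep -E 'force|gap'
python3 go.py
```

```text
wrist_force: [0.9, -0.6, -2.5]
finger_gap: 0.0292
grip_force: 40.3
wrist_force: [-0.0, -0.2, -2.4]
finger_gap: 0.0287
grip_force: 40.3
t 22.8 jig tcp [0.0047 0.0942 0.0132] F [-0.0069 -0.1539 -2.4197] q [ 0.3559  0.6479  0.0278  0.9502 -0.0001  0.4807]
```

```bash
f(){ grep -E 'force|pos'|tr '\n' ' ';echo; }
python3 -m creep '[0,0,1,0,0,0,0,0,2,0,0,0,0,0,3,0,0,0,0,0,3,0,0,0]'|f
python3 -m creep '[0,0,0.5,0,0,0,0,0,1,0,0,0]'|f
python3 -m creep '[0,0,0.5,0,0,0,0,0,1,0,0,0]'|f
python3 -m creep '[0,0,0.5,0,0,0,0,0,0.5,0,0,0]'|f
```

```text
tcp_pos: [0.6081, 0.3114, 0.0097] wrist_force: [0.2, 0.4, -2.3] grip_force: 40.3 
tcp_pos: [0.6082, 0.3114, 0.0089] wrist_force: [-0.8, -0.0, -2.7] grip_force: 40.3 
tcp_pos: [0.6082, 0.3114, 0.0078] wrist_force: [-0.1, 0.2, -2.9] grip_force: 40.3 
tcp_pos: [0.6082, 0.3114, 0.0077] wrist_force: [-1.6, -1.5, 0.1] grip_force: 40.6
```

The rows are not in the units I measure in: shifts go in mm. I convert before sending: 0.0003 m is 0.3.

```bash
python3 -m creep '[0,0,0.3,0,0,0,0,0,0.3,0,0,0]'|grep force
python3 -m creep '[0,0,0,0,0,0,0,0,0,0,0,0,0,0,0,0,0,0,0,0,0,0,0,0]' 0.048|grep -E 'force|gap'
python3 -m creep '[0,0,-10,0,0,0,0,0,-30,0,0,0,0,0,-70,0,0,0,0,0,-120,0,0,0,0,0,-170,0,0,0,0,0,-170,0,0,0]'|grep -E 'force|clock'
python3 -m creep '[50,0,0,0,0,0,100,0,0,0,0,0,150,0,0,0,0,0,190,-10,0,0,0,0,210,-30,0,0,0,0,210,-30,0,0,0,0]'|grep clock
python3 go.py
python3 - <<'E'
from h import *
p=viewer.read_camera('top');cv2.imwrite('pics/c8.png',cv2.resize(p['image'][100:300,190:390,::-1],None,fx=3,fy=3,interpolation=cv2.INTER_CUBIC))
E
```

```text
wrist_force: [-2.8, -1.3, 4.5]
grip_force: 41.1
wrist_force: [0.5, 0.3, 0.3]
finger_gap: 0.0482
grip_force: 0.0
clock: 25.55
wrist_force: [0.3, 0.3, 0.9]
grip_force: 0.0
clock: 26.3
t 26.3 jig tcp [-0.2074  0.0634  0.1769] F [1.4018 0.4061 0.2194] q [ 0.5011  0.1932 -0.2476  1.1313 -0.0001  0.6253]
```

View pics/c8.png

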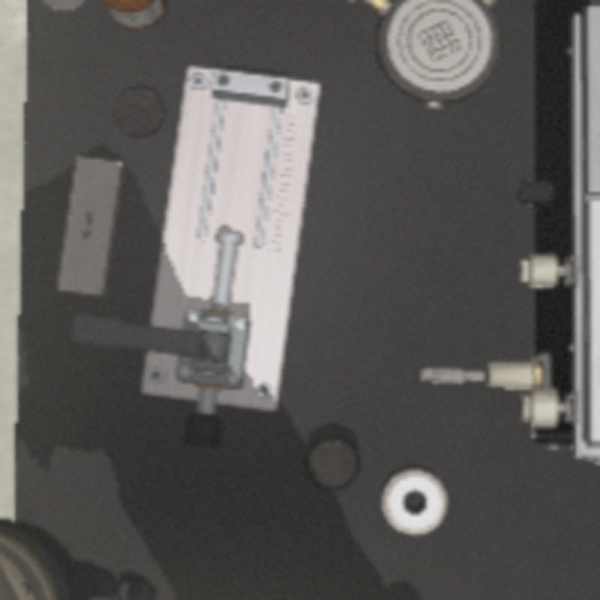

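The top view shows the bar flat on the bench at (90,225), clear of everything, and the lever lying down to +y. The rod face is at (230,235), and the cap, loupe and ring have not moved. I hand in.

```bash
python3 -c "
from workcell import env
print(env.hand_in())"
```

```text
the job is handed in; nothing more can be done
None
```

The job is handed in (no verdict was returned): the stop was set snug on the gauge bar at about 6–7 N of push, the lever is locked fully home, the bar lies flat on the bench on the jig's +y side, and the small things were left where they were.

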